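# Sweep the casting buttons into the scrap pan

## Task

Sweep the three gold-coloured casting buttons along the counter, through the open side of the blue scrap pan, with the fingertips, until every one lies wholly inside it. Only push them: do not lift or carry them, and leave the card box, the jar, the tape roll and the yellow cast where they stand.

Things in the scene. Friction and masses are not known exactly. Their poses are not given: they have to be found in the camera images.
- pan: Blue scrap pan, fixed to the counter. Walls 4 mm thick, 29 mm high, on three sides of an inner area 150 mm (own x) by 110 mm (own y): back wall at y = +55 mm, side walls at x = -75 and +75 mm; open at y = -55 mm. Its silvery floor is a foil under 1 mm thick: parts slide in without a step. Origin: middle of the inner area at counter height; z up, y points inward from the open side.
- button_a_mid (a point): Gold-coloured casting button (alloy left over from casting), a loose round slug, 24 mm in diameter and 14 mm high, with a thin stub 6 mm wide on top that reaches 19 mm; about 35 g, standing flat on the counter. The point lies on its axis 7 mm above its underside. The three are alike.
- button_b_mid (a point): Gold-coloured casting button (alloy left over from casting), a loose round slug, 24 mm in diameter and 14 mm high, with a thin stub 6 mm wide on top that reaches 19 mm; about 35 g, standing flat on the counter. The point lies on its axis 7 mm above its underside. The three are alike.
- button_c_mid (a point): Gold-coloured casting button (alloy left over from casting), a loose round slug, 24 mm in diameter and 14 mm high, with a thin stub 6 mm wide on top that reaches 19 mm; about 35 g, standing flat on the counter. The point lies on its axis 7 mm above its underside. The three are alike.
- bur_box: Small white and green card box, loose, 36 x 48 x 22 mm high (x, y, z). To be left alone. Origin: centre of its underside.
- wax_jar: Low round jar, loose, 51 mm in diameter, 24 mm high. To be left alone. Origin: centre of its underside.
- tape: Roll of cream-white tape lying flat, loose, 52 mm in diameter, 18 mm high. To be left alone. Origin: centre of its underside.
- cast: Yellow plaster cast of a dental arch, loose, 53 x 68 x 29 mm high (x, y, z). To be left alone. Origin: centre of its underside.

How it is judged:
By the outcome, as a careful person would: the job done as asked, in the order asked, and still so for the second after the job is handed in, with the robot touching nothing.
It also fails if it takes over 64 s, if anything falls off the work surface, if the arm or the gripper's body presses on something with over 40 N, if the wrist force passes 120 N, or if a joint passes its speed limit or range.

## Robot

A 6-joint arm with a two-finger parallel gripper is mounted at the origin on a cart in front of the work surface, level with it; the furniture and walls round the work are solid. World frame = base frame: x ahead of the robot, y to its left, z up, the work surface at z = 0. Lengths are in m, angles in rad, forces in N, time in s.
With the tool pointing down it reaches from about 0.4 to 0.825 m from the base axis. Payload 7 kg.
Tool frame: the origin (TCP) lies midway between the tips of the shut fingers; the grasp point (between the pads) lies 19 mm behind it; z points along the fingers, y is the line along which they close (so a half turn about z gives the same grasp; the last joint's range is limited). The gripper opens to 88 mm and grips with 3 to 60 N. Pads are 19 mm wide; open, the fingers measure 130 mm over their backs; the gripper's body (78 mm by 193 mm) begins 47 mm behind the grasp point.
Start: joints at [-0.817, 0.359, 0.012, 0, -1.224, -0.288], TCP at [0.303, -0.603, 0.227] pointing down, gripper open.
Joint ranges: [-3.07, 3.07], [-1.43, 2.12], [-1.02, 1.25], [-3.03, 1.67], [-3.05, -0], [-3.03, 3.03]. Speed limits (rad/s): [2.39, 2.39, 3.01, 3.14, 3.14, 3.14].

## Interface

Orientations are given as [roll, pitch, yaw] about the fixed x, y, z axes, in that order (R = Rz(yaw) Ry(pitch) Rx(roll)).
In Python, from station import telemetry, eyes, ticket, recognise, trace gives the robot as it stands. The module is installed in compiled form; this text tells all that it offers.
- The arm moves only by the tool servo_tool, never from a script. Its argument "series" is a list that holds one entry, the list of rows, each a list of 4 numbers: the shift along the tool's x, y, z in mm, then the turn about the tool's z in rad. In form: [[[x, y, z, roll], ...]]. A call has exactly 10 rows; each row shifts and turns the commanded pose from where the row before left it, along the tool's axes as they then stand; what a row does not reach is not made up. A row lasts 1/12 s, in which the tool goes at most 41.7 mm and 7.16 degrees, less where a joint would pass 70% of its speed; a pose out of reach is approached as far as the arm can. A call is refused whole if a number of a shift passes 41.7 or a number of a turn 0.125, either way. A call with a gripper value outside its range is refused whole. "claw" is the gripper's target within -1 to 1 (shut at 1, half-way at 0, fully open at -1), set as the call begins (left out, the last holds). The fingers move at their own pace and stop on an object; "grip_force" is the grip in N (left out, the last holds). Time passes only in rows, so rows that do not move let the fingers close, or fill a call up. It gives the time, the measured TCP pose, the force, the opening and the grip force at its end, in the units of the state.
- telemetry.get_state(): the state, without advancing time (a new reading comes with each control period).
- eyes.grab_frame(name): name is "side" or "top" or "wrist"; returns the picture (400x640x3 uint8, red, green, blue); there is no depth.
- eyes.calibration(name): a dict with "mtx" (3x3 intrinsics, pixels), "rvec" (rotation vector, rad) and "tvec" (3), from world to camera coordinates, as OpenCV has them. Camera axes: x right, y down, z forward; pixel columns grow to the right and rows downward; lengths in m; the calibration is good to about 2 mm. A picture is of the moment at which its call begins: read the wrist's pose just before it. calibration takes no time and is no camera call; for the wrist camera it gives the pose at the moment of the call.
- ticket.job_done(): hands the job in; it is judged then, once.
Trained networks look in the newest picture that a camera, given by its name, has taken for a name from the list of things; names that differ only in an ending like _2 or _b are one class to them, and where a whole thing is asked for, a point or a joint stands for the part that bears it (a point fixed in the world has none). Each returns a list of dicts, best first, with "conf" (0 to 1); they miss things now and then, are a little off and sometimes report something else, mostly with a low value. They report only what shows in the picture. A call takes as long as a camera call.
- recognise(camera, name): "position" ([x, y, z] in m, in world coordinates, good to about 4 mm: the middle of the surface that is visible of it).
- trace(camera, name): "mask" (400x640 bool, what is visible of it).
The state is a dict: "t": time; "q": joint angles; "qd": joint speeds; "joint_efforts": joint torques, N m; "eef_pos": TCP position; "ee_rot": TCP orientation; "force": force on the tool from outside, world axes, zero at the start; "moment": the same for the moment, N m; "width": finger opening in m; "gripper_force": force on a finger pad.
Only numpy, scipy, OpenCV 4.12 (cv2) and the standard library are available. Lean on these libraries where they do the work, as an engineer would, in place of code of your own. Each camera call takes 0.05 s, during which the arm holds its last target. There are 200 camera calls.

## Working session

There is one attempt and no reset: what is moved stays moved. The work goes in short steps, Python scripts to look and compute and a tool call to move; the robot and the scene stay as the last step left them, time stands still between calls to the robot, and variables do not carry over. Pictures are saved under pics/ and viewed, at most 10 in all, crops included, and the job is handed in when it is done.

Besides the shell and the picture viewer there is one more tool, called after ">>>" as name(argument=value, ...), one argument or row to a line, values as JSON. servo_tool: Moves the arm, as the interface text tells. Its arguments: {"type":"object","properties":{"series":{"type":"array"},"claw":{"type":"number"},"grip_force":{"type":"number"}},"required":["series"]}

```bash
mkdir -p pics
python3 - <<'E'
from station import telemetry, eyes, recognise
import cv2,numpy as np
s=telemetry.get_state();print(s['t'],s['eef_pos'],s['ee_rot'],s['width'])
for c in ['top','side']:
    im=eyes.grab_frame(c);cv2.imwrite(f'pics/{c}0.png',im[:,:,::-1])
    for n in ['pan','button_a_mid','bur_box','wax_jar','tape','cast']:
        print(c,n,[(np.round(d['position'],3).tolist(),round(d['conf'],2)) for d in recognise(c,n)])
    k=eyes.calibration(c);print(k)
E
```

```text
0.0 [ 0.30290699 -0.60265378  0.22560268] [ 3.13991007e+00 -1.31912150e-04 -2.67595690e+00] 0.0876098887010516
top pan [([0.481, 0.28, 0.001], 0.75)]
top button_a_mid []
top bur_box [([0.536, -0.028, 0.021], 0.81)]
top wax_jar [([0.425, -0.253, 0.026], 0.8), ([0.648, 0.211, 0.021], 0.74)]
top tape [([0.648, 0.211, 0.021], 0.65)]
top cast [([0.522, -0.27, 0.019], 0.82)]
{'mtx': array([[364.51846309,   0.        , 318.55798237],
       [  0.        , 364.51846309, 197.45464545],
       [  0.        ,   0.        ,   1.        ]]), 'rvec': array([ 2.20087479, -2.16952617,  0.0590846 ]), 'tvec': array([0.00273458, 0.53495757, 0.91441593])}
side pan [([0.484, 0.283, 0.002], 0.67)]
side button_a_mid []
side bur_box [([0.53, -0.017, 0.027], 0.62)]
side wax_jar [([0.414, -0.236, 0.022], 0.64)]
side tape [([0.648, 0.222, 0.017], 0.85)]
side cast [([0.519, -0.254, 0.013], 0.72)]
{'mtx': array([[412.99689175,   0.        , 309.79123874],
       [  0.        , 412.99689175, 198.86014693],
       [  0.        ,   0.        ,   1.        ]]), 'rvec': array([ 0.73685325, -2.455544  ,  1.27950196]), 'tvec': array([0.45860849, 0.19174801, 0.71245283])}
```

View pics/top0.png

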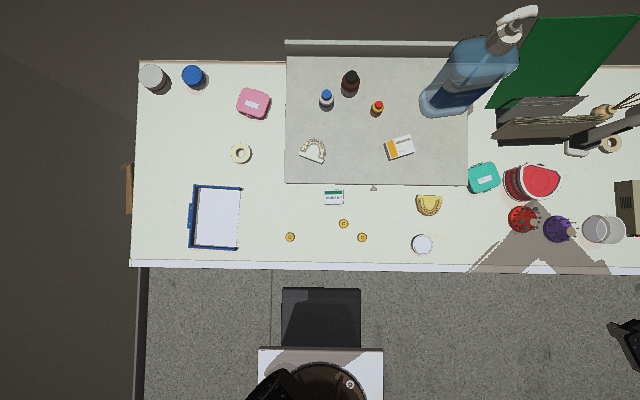

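View pics/side0.png

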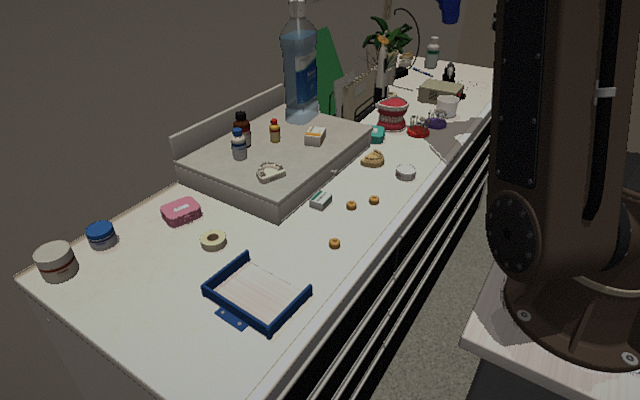

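The top picture shows the pan at about (190–242, 185–250), opening right (toward −y). The buttons are at (290,237), (344,224) and (362,237), and the card box at (334,197). The side view agrees: buttons at (335,243), (351,205) and (374,200).

```bash
cat > h.py <<'E'
import cv2,numpy as np
from station import eyes,telemetry,trace,recognise
def ray(c,uv,z,k=None):
    k=k or eyes.calibration(c);R=cv2.Rodrigues(k['rvec'])[0];t=k['tvec']
    d=R.T@np.linalg.solve(k['mtx'],[uv[0],uv[1],1.]);o=-R.T@t
    return o+d*(z-o[2])/d[2]
def tri(uv1,uv2):
    P=[]
    for c in('top','side'):
        k=eyes.calibration(c);P.append(k['mtx']@np.c_[cv2.Rodrigues(k['rvec'])[0],k['tvec']])
    X=cv2.triangulatePoints(P[0],P[1],np.float64(uv1).reshape(2,1),np.float64(uv2).reshape(2,1)).ravel()
    return X[:3]/X[3]
def gold(im,roi):
    x0,y0,x1,y1=roi;h=cv2.cvtColor(im,cv2.COLOR_RGB2HSV)
    m=np.zeros(h.shape[:2],np.uint8);g=cv2.inRange(h,(10,90,60),(32,255,255));m[y0:y1,x0:x1]=g[y0:y1,x0:x1]
    n,l,s,c=cv2.connectedComponentsWithStats(m)
    return [(c[i],s[i,4]) for i in range(1,n) if s[i,4]>12]
E
python3 - <<'E'
from h import *
np.set_printoptions(precision=4,suppress=True)
t=cv2.imread('pics/top0.png')[:,:,::-1].copy();s=cv2.imread('pics/side0.png')[:,:,::-1].copy()
a=gold(t,(130,205,400,262));b=gold(s,(300,180,395,260))
print(a,b)
for p,_ in a:
  w=ray('top',p,.008);print('top',w)
  for q,_ in b:
    v=ray('side',q,.008)
    if np.linalg.norm(v-w)<.025: print('  side',v,'tri',tri(p,q))
for c,im in(('top',t),('side',s)):
  for n,z in(('pan',0.015),('bur_box',.022),('tape',.018),('wax_jar',.024)):
    r=trace(c,n) if 0 else None
  hsv=cv2.cvtColor(im,cv2.COLOR_RGB2HSV);m=cv2.inRange(hsv,(105,120,50),(130,255,255))
  roi=np.zeros_like(m)
  if c=='top': roi[180:255,180:250]=1
  else: roi[245:340,195:320]=1
  m=m*roi;ys,xs=np.nonzero(m)
  print(c,[ (x0,f) for x0,f in((xs.min(),ys[xs==xs.min()]),(xs.max(),ys[xs==xs.max()]))],ys.min(),xs[ys==ys.min()],ys.max(),xs[ys==ys.max()])
cv2.imwrite('pics/z.png',np.hstack([cv2.resize(t[175:260,180:380,::-1],None,fx=4,fy=4,interpolation=cv2.INTER_CUBIC)]))
cv2.imwrite('pics/z2.png',cv2.resize(s[235:345,190:350,::-1],None,fx=5,fy=5,interpolation=cv2.INTER_CUBIC))
E
```

```text
[(array([130.4706, 208.7647]), np.int32(17)), (array([343.0938, 223.0625]), np.int32(64)), (array([289.75  , 236.5167]), np.int32(60)), (array([361.7656, 236.9531]), np.int32(64))] [(array([373.7761, 199.7313]), np.int32(67)), (array([350.8429, 205.0714]), np.int32(70)), (array([334.3034, 243.1124]), np.int32(89))]
top [0.4993 0.4963 0.008 ]
top [ 0.4705 -0.0534  0.008 ]
  side [ 0.4706 -0.0513  0.008 ] tri [ 0.471  -0.0532  0.0067]
top [0.4341 0.0829 0.008 ]
  side [0.4339 0.0848 0.008 ] tri [0.4344 0.0832 0.0066]
top [ 0.4357 -0.1016  0.008 ]
  side [ 0.4357 -0.0998  0.008 ] tri [ 0.4361 -0.1015  0.0069]
top [(np.int64(187), array([227])), (np.int64(239), array([188]))] 185 [194 195 196 197 198 199 200 201 203] 250 [233]
side [(np.int64(201), array([286])), (np.int64(311), array([285, 286]))] 250 [246 247] 335 [269]
```

View pics/z.png

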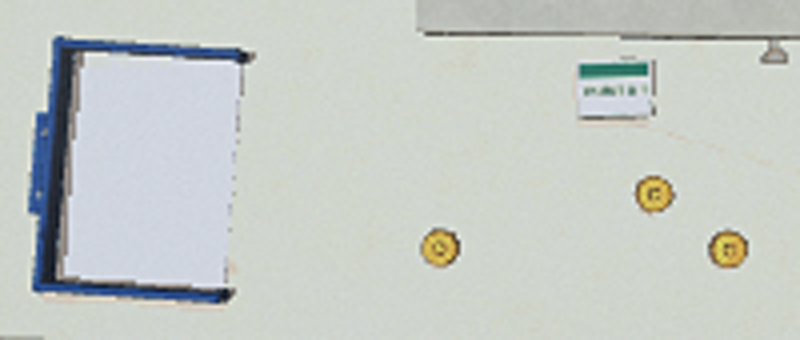

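View pics/z2.png

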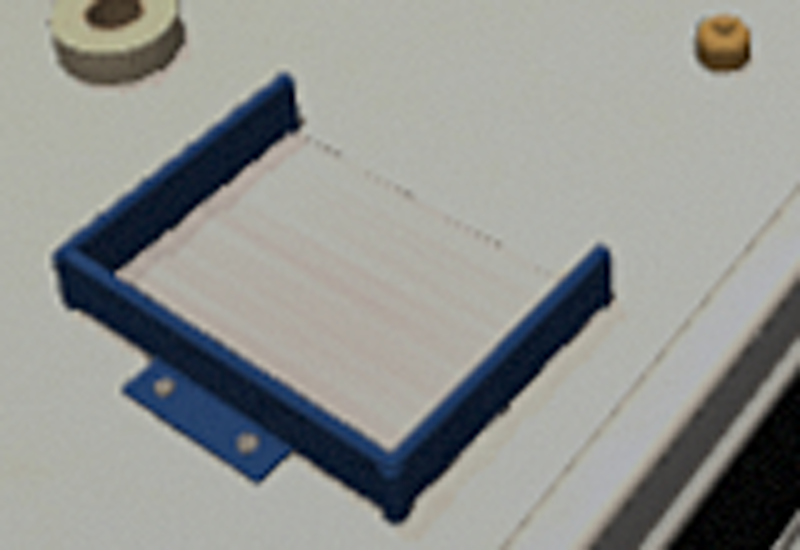

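Pan, box and buttons are clear in the crops: the wall ends at the open side are at full-frame top pixels (240.5,189) and (237,249), and the tape is well clear. Triangulated button heights are about 7 mm, as they should be. I'll set the heading and finger gap (~16 mm, as a cradle) first.

>>> servo_tool(
  series=[
    [[0, 0, 0, -0.101], [0, 0, 0, -0.101], [0, 0, 0, -0.101], [0, 0, 0, -0.101], [0, 0, 0, -0.101], [0, 0, 0, -0.101], [0, 0, 0, -0.101], [0, 0, 0, -0.101], [0, 0, 0, -0.101], [0, 0, 0, -0.101]],
  ],
  claw=0.636,
  grip_force=20,
)

```text
t: 1.53
eef_pos: [0.3032, -0.6031, 0.2266]
ee_rot: [-3.142, -0.0, -1.661]
force: [-0.1, -0.8, 0.7]
width: 0.0267
gripper_force: 0.0
```

```bash
cat >> h.py <<'E'
def go(x,y,z,s=None):
    s=s or telemetry.get_state();R=__import__('scipy.spatial.transform',fromlist=['Rotation']).Rotation.from_euler('xyz',s['ee_rot']).as_matrix()
    return 1000*R.T@(np.array([x,y,z])-s['eef_pos'])
E
python3 - <<'E'
from h import *
np.set_printoptions(precision=4,suppress=True)
for p in [(240.5,189.25),(237,249),(240.7,192),(236.3,247)]: print(ray('top',p,.029 if p[1] in(189.25,249) else 0))
f=lambda u,v:(190+u/5,235+v/5)
for p,z in [(f(283,75),.029),(f(602,246),.029),(f(300,135),0),(f(118,272),0),(f(392,452),0)]: print('side',ray('side',p,z))
print(ray('top',(290,262),0),ray('top',(240,185),0))
s=telemetry.get_state();print(s['eef_pos'],s['ee_rot'],s['width'])
print(go(.431,.035,.226))
E
```

```text
[0.5521 0.208  0.029 ]
[0.4019 0.2126 0.029 ]
[0.5473 0.2138 0.    ]
[0.4047 0.2212 0.    ]
side [0.5542 0.2164 0.029 ]
side [0.4007 0.2233 0.029 ]
side [0.549  0.2165 0.    ]
side [0.5578 0.3086 0.    ]
side [0.4235 0.3165 0.    ]
[0.3684 0.0816 0.    ] [0.5656 0.2162 0.    ]
[ 0.3032 -0.6031  0.2266] [-3.1416 -0.     -1.6608] 0.026708775853180912
[-646.9879  -69.9694    0.5754]
```

>>> servo_tool(
  series=[
    [[-32, -3.5, 0, 0], [-32, -3.5, 0, 0], [-32, -3.5, 0, 0], [-32, -3.5, 0, 0], [-32, -3.5, 0, 0], [-32, -3.5, 0, 0], [-32, -3.5, 0, 0], [-32, -3.5, 0, 0], [-32, -3.5, 0, 0], [-32, -3.5, 0, 0]],
  ],
)

```text
t: 2.37
eef_pos: [0.3684, -0.2864, 0.2268]
ee_rot: [-3.141, -0.0, -1.666]
force: [0.9, -0.6, -0.4]
width: 0.0158
gripper_force: 0.0
```

>>> servo_tool(
  series=[
    [[-32, -3.5, 0, 0], [-32, -3.5, 0, 0], [-32, -3.5, 0, 0], [-32, -3.5, 0, 0], [-32, -3.5, 0, 0], [-32, -3.5, 0, 0], [-32, -3.5, 0, 0], [-32, -3.5, 0, 0], [-32, -3.5, 0, 0], [-12, -3.5, 0, 0]],
  ],
)

```text
t: 3.2
eef_pos: [0.4322, 0.0105, 0.2271]
ee_rot: [-3.14, 0.001, -1.664]
force: [1.0, -0.0, 0.6]
width: 0.0158
gripper_force: 0.0
```

Run:
```python
from h import *
s=telemetry.get_state();print(s['eef_pos'],s['ee_rot'],s['width']);print(go(.430,.035,.006))
```

```text
[0.43222923 0.01045914 0.22706384] [-3.14019159e+00  1.04148199e-03 -1.66379855e+00] 0.015765212951055
[-23.99753618   4.80841624 221.0824368 ]
```

>>> servo_tool(
  series=[
    [[-5, 1, 20, 0], [-5, 1, 30, 0], [-5, 1, 40, 0], [-5, 1, 40, 0], [-2, 0.5, 40, 0], [0, 0, 30, 0], [0, 0, 12, 0], [0, 0, 6, 0], [0, 0, 3, 0], [0, 0, 0, 0]],
  ],
)

```text
t: 4.03
eef_pos: [0.4296, 0.0299, 0.0057]
ee_rot: [-3.141, -0.0, -1.666]
force: [-0.7, -0.3, 0.2]
width: 0.0162
gripper_force: 0.0
```

Run:
```python
from h import *
s=telemetry.get_state();print(s['eef_pos'],s['ee_rot'],s['width'],s['force']);print(go(.453,.275,.005))
```

```text
[0.4296235  0.02986315 0.00571208] [-3.14143242e+00 -1.09853141e-05 -1.66576924e+00] 0.016160915240960937 [-0.65078093 -0.30306583  0.19328613]
[-2.46248938e+02 -2.46657456e-02  7.09378846e-01]
```

>>> servo_tool(
  series=[
    [[-6, 0, 0, 0], [-5, 0, 0, 0], [-5, 0, 0, 0], [-5, 0, 0, 0], [-8, 0, 0, 0], [-10, 0, 0, 0], [-12, 0, 0, 0], [-12, 0, 0, 0], [-12, 0, 0, 0], [-12, 0, 0, 0]],
  ],
)

```text
t: 4.87
eef_pos: [0.4376, 0.1179, 0.0055]
ee_rot: [3.142, -0.0, -1.665]
force: [0.1, 0.2, 0.4]
width: 0.0159
gripper_force: 0.2
```

>>> servo_tool(
  series=[
    [[-12, 0, 0, 0], [-12, 0, 0, 0], [-12, 0, 0, 0], [-12, 0, 0, 0], [-12, 0, 0, 0], [-12, 0, 0, 0], [-12, 0, 0, 0], [-12, 0, 0, 0], [-12, 0, 0, 0], [-12, 0, 0, 0]],
  ],
)

```text
t: 5.7
eef_pos: [0.449, 0.237, 0.0055]
ee_rot: [3.142, -0.0, -1.666]
force: [-0.5, 0.5, 0.3]
width: 0.0157
gripper_force: 0.2
```

>>> servo_tool(
  series=[
    [[-10, 0, 0, 0], [-10, 0, 0, 0], [-8, 0, 0, 0], [-6, 0, 0, 0], [-3, 0, 0, 0], [-2, 0, 0, 0], [0, 0, 0, 0], [0, 0, 0, 0], [10, 0, 0, 0], [15, 0, 0, 0]],
  ],
)

```text
t: 6.53
eef_pos: [0.4503, 0.2496, 0.0056]
ee_rot: [-3.141, 0.0, -1.665]
force: [1.0, -0.5, -0.1]
width: 0.0158
gripper_force: 0.0
```

>>> servo_tool(
  series=[
    [[0, 0, -10, 0], [0, 0, -20, 0], [0, 0, -30, 0], [0, 0, -20, 0], [30, 0, 0, 0], [35, 0, 0, 0], [35, 0, 0, 0], [35, 0, 0, 0], [35, 0, 0, 0], [30, 0, 0, 0]],
  ],
)

```text
t: 7.37
eef_pos: [0.4297, 0.0478, 0.0859]
ee_rot: [3.142, 0.0, -1.667]
force: [1.3, -0.1, 1.2]
width: 0.0161
gripper_force: 0.0
```

Run:
```python
from h import *
s=telemetry.get_state();print(s['eef_pos'],s['ee_rot'],s['width'],s['force'])
for c,roi in(('top',(180,180,400,262)),('side',(200,180,395,330))):
  im=eyes.grab_frame(c);cv2.imwrite(f'pics/{c}1.png',im[:,:,::-1])
  for p,a in gold(im,roi): print(c,p,a,ray(c,p,.008))
```

```text
[0.42973083 0.04780704 0.08585286] [ 3.14155040e+00  1.69340431e-04 -1.66651505e+00] 0.016085575223031265 [ 1.34219725 -0.14151696  1.18729566]
top [343.03076923 223.03076923] 65 [ 0.47054505 -0.05327027  0.008     ]
top [208.4        227.81428571] 70 [0.45319651 0.29265619 0.008     ]
top [361.765625 236.953125] 64 [ 0.43570787 -0.10155282  0.008     ]
side [373.21818182 200.        ] 55 [ 0.43632662 -0.09805711  0.008     ]
side [347.61538462 205.38461538] 13 [ 0.47626643 -0.04617923  0.008     ]
side [213.1627907  237.11627907] 43 [0.65696766 0.20733754 0.008     ]
side [262.43971631 306.0141844 ] 141 [0.4531926  0.29474013 0.008     ]
```

View pics/top1.png

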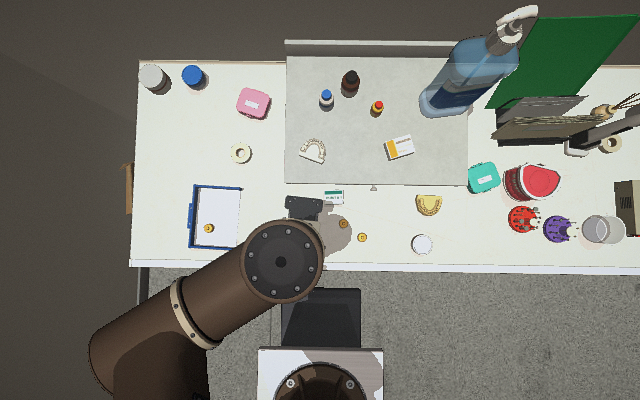

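Button A is in the pan, at about (208,228) in the top picture; B at (343,223) and C at (362,237) haven't moved. C sits close behind B, so I'll push B from a slanted heading first.

>>> servo_tool(
  series=[
    [[0, 0, 0, -0.111], [0, 0, 0, -0.111], [0, 0, 0, -0.111], [0, 0, 0, -0.112], [24, -0.7, 0, 0], [24, -0.7, 0, 0], [24, -0.7, 0, 0], [24, -0.7, 0, 0], [24, -0.7, 0, 0], [24, -0.7, 0, 0]],
  ],
)

```text
t: 8.3
eef_pos: [0.4844, -0.0846, 0.0859]
ee_rot: [-3.141, 0.0, -1.221]
force: [0.8, 0.7, -0.5]
width: 0.0159
gripper_force: 0.0
```

Run:
```python
from h import *
s=telemetry.get_state();print(s['eef_pos'],s['ee_rot'],s['width']);print(go(.483,-.086,.0055))
```

```text
[ 0.48437088 -0.0845842   0.08587324] [-3.14123991e+00  1.31822778e-05 -1.22107294e+00] 0.015869165156225586
[ 0.86144159  1.80135231 80.37259961]
```

>>> servo_tool(
  series=[
    [[1, 1.8, 10, 0], [0, 0, 20, 0], [0, 0, 25, 0], [0, 0, 15, 0], [0, 0, 6, 0], [0, 0, 3, 0], [0, 0, 1.4, 0], [0, 0, 0, 0], [-4, 0, 0, 0], [-5, 0, 0, 0]],
  ],
)

```text
t: 9.13
eef_pos: [0.4807, -0.0759, 0.006]
ee_rot: [-3.14, -0.0, -1.221]
force: [-0.9, -0.6, 0.2]
width: 0.0161
gripper_force: 0.0
```

>>> servo_tool(
  series=[
    [[-5, 0, 0, 0], [-5, 0, 0, 0], [-5, 0, 0, 0], [-8, 0, 0, 0], [-10, 0, 0, 0], [-10, 0, 0, 0.05], [-10, 0, 0, 0.05], [-10, 0, 0, 0.05], [-10, 0, 0, 0.05], [-10, 0, 0, 0.05]],
  ],
)

```text
t: 9.97
eef_pos: [0.4558, 0.0041, 0.0052]
ee_rot: [3.141, -0.0, -1.473]
force: [-0.1, -1.1, 0.4]
width: 0.0159
gripper_force: 0.4
```

Run:
```python
from h import *
s=telemetry.get_state();print(s['eef_pos'],s['ee_rot'],s['width'],s['force']);print(go(.500,.27,.0055))
for c,roi in(('top',(180,180,400,262)),('side',(240,180,395,330))):
  im=eyes.grab_frame(c)
  for p,a in gold(im,roi): print(c,p,a,ray(c,p,.008))
```

```text
[0.45583913 0.00411651 0.00518191] [ 3.14133772e+00 -7.00365615e-05 -1.47295450e+00] 0.01585180620638679 [-0.09036064 -1.06195434  0.44484344]
[-260.29794289  -69.92261252   -0.35414292]
top [208.4        227.81428571] 70 [0.45319651 0.29265619 0.008     ]
top [361.83076923 236.92307692] 65 [ 0.43578689 -0.1017188   0.008     ]
side [363.53571429 184.78571429] 28 [ 0.48622874 -0.14456599  0.008     ]
side [331.   188.08] 25 [ 0.54650895 -0.08773195  0.008     ]
side [371.375 202.   ] 16 [ 0.4362731  -0.08833996  0.008     ]
side [340.52808989 225.25842697] 89 [0.45282476 0.02679913 0.008     ]
side [262.48591549 306.02112676] 142 [0.45311588 0.29470818 0.008     ]
```

>>> servo_tool(
  series=[
    [[-8, 0, 0, 0.045], [-12, 0, 0, 0.045], [-12, 0, 0, 0.045], [-12, 0, 0, 0.045], [-12, 0, 0, 0.045], [-12, 0, 0, 0.045], [-12, 0, 0, 0.045], [-12, 0, 0, 0], [-12, 0, 0, 0], [-12, 0, 0, 0]],
  ],
)

```text
t: 10.9
eef_pos: [0.4676, 0.1188, 0.0051]
ee_rot: [3.141, -0.0, -1.784]
force: [-0.0, -1.0, 0.6]
width: 0.0159
gripper_force: 0.2
```

Run:
```python
from h import *
s=telemetry.get_state();print(s['eef_pos'],s['ee_rot'],s['width'],s['force']);print(go(.500,.268,.0055))
im=eyes.grab_frame('side')
for p,a in gold(im,(240,180,395,330)): print(p,a,ray('side',p,.008))
```

```text
[0.46756944 0.11880981 0.00513551] [ 3.14149854e+00 -8.43640993e-05 -1.78377875e+00] 0.015928687153793416 [-0.01090221 -0.96974319  0.57383112]
[-152.67422257   -0.16254626   -0.37738521]
[373.8028169  199.90140845] 71 [ 0.43535309 -0.09917268  0.008     ]
[295.3125 211.6875] 16 [0.56388861 0.03996926 0.008     ]
[330.13793103 213.79310345] 29 [0.49334016 0.00364439 0.008     ]
[295.78571429 219.35714286] 14 [0.54650541 0.06269576 0.008     ]
[315.66666667 232.46666667] 15 [0.48472094 0.07688382 0.008     ]
[305.18691589 251.35514019] 107 [0.46996218 0.1382709  0.008     ]
[262.44680851 305.9929078 ] 141 [0.45321208 0.29469668 0.008     ]
```

>>> servo_tool(
  series=[
    [[-9, 0, 0, 0], [-12, 0, 0, 0], [-12, 0, 0, 0], [-12, 0, 0, 0], [-12, 0, 0, 0], [-12, 0, 0, 0], [-12, 0, 0, 0], [-12, 0, 0, 0], [-12, 0, 0, 0], [-12, 0, 0, 0]],
  ],
)

```text
t: 11.78
eef_pos: [0.4927, 0.2334, 0.0051]
ee_rot: [3.142, -0.0, -1.786]
force: [-0.2, 0.0, 0.5]
width: 0.016
gripper_force: 0.2
```

>>> servo_tool(
  series=[
    [[-11, 0, 0, 0], [-9, 0, 0, 0], [-7, 0, 0, 0], [-4, 0, 0, 0], [-2, 0, 0, 0], [0, 0, 0, 0], [8, 0, 0, 0], [14, 0, 0, 0], [0, 0, -15, 0], [0, 0, -30, 0]],
  ],
)

```text
t: 12.62
eef_pos: [0.4919, 0.2388, 0.0474]
ee_rot: [3.137, -0.006, -1.788]
force: [0.9, 0.3, 0.5]
width: 0.0158
gripper_force: 0.0
```

>>> servo_tool(
  series=[
    [[0, 0, -35, 0], [35, 0, 0, 0.02], [40, 0, 0, 0.02], [40, 0, 0, 0], [40, 0, 0, 0], [40, 0, 0, 0], [40, 0, 0, 0], [40, 0, 0, 0], [40, 0, 0, 0], [0, 0, 0, 0]],
  ],
)

```text
t: 13.45
eef_pos: [0.4127, -0.0681, 0.0846]
ee_rot: [3.139, -0.001, -1.832]
force: [-0.4, 0.0, -0.1]
width: 0.0161
gripper_force: 0.0
```

Run:
```python
from h import *
s=telemetry.get_state();print(s['eef_pos'],s['ee_rot'],s['width'],s['force']);print(go(.433,-.155,.0055))
for c,roi in(('top',(180,180,400,262)),('side',(240,180,395,330))):
  im=eyes.grab_frame(c)
  for p,a in gold(im,roi): print(c,p,a,ray(c,p,.008))
```

```text
[ 0.41266386 -0.06807244  0.08462048] [ 3.13910477e+00 -7.94768568e-04 -1.83161587e+00] 0.016063263363016226 [-0.4431776   0.00922283 -0.09112502]
[ 78.68054341 -42.26144421  79.0781364 ]
top [213.06153846 208.86153846] 65 [0.5020981  0.28223921 0.008     ]
top [208.4        227.81428571] 70 [0.45319651 0.29265619 0.008     ]
side [373.91428571 199.82857143] 70 [ 0.43526713 -0.09958633  0.008     ]
side [244.97580645 290.63709677] 124 [0.5019619  0.28441057 0.008     ]
side [262.39568345 305.9352518 ] 139 [0.45336692 0.29464581 0.008     ]
```

>>> servo_tool(
  series=[
    [[0, 0, 0, -0.085], [0, 0, 0, -0.08], [20, -6.5, 0, 0], [20, -6.5, 0, 0], [20, -6.5, 0, 0], [20, -6.5, 0, 0], [0, 0, 10, 0], [0, 0, 20, 0], [0, 0, 10, 0], [0, 0, 0, 0]],
  ],
)

```text
t: 14.38
eef_pos: [0.4345, -0.144, 0.0432]
ee_rot: [3.138, -0.0, -1.661]
force: [-0.8, 0.1, -0.2]
width: 0.0161
gripper_force: 0.0
```

Run:
```python
from h import *
s=telemetry.get_state();print(s['eef_pos'],s['ee_rot'],s['width']);print(go(.431,-.151,.0055))
```

```text
[ 0.43450089 -0.14401674  0.04322927] [ 3.13787351e+00 -3.42332677e-04 -1.66062066e+00] 0.016080431929236107
[ 7.25623765  2.71999895 37.74213575]
```

>>> servo_tool(
  series=[
    [[5, 2.7, 5, 0.005], [0, 0, 12, 0], [0, 0, 12, 0], [0, 0, 6, 0], [0, 0, 2.7, 0], [0, 0, 0, 0], [-6, 0, 0, 0], [-6, 0, 0, 0], [-6, 0, 0, 0], [-6, 0, 0, 0]],
  ],
)

```text
t: 15.22
eef_pos: [0.4357, -0.1244, 0.0079]
ee_rot: [-3.141, 0.0, -1.666]
force: [-0.3, -1.1, -0.7]
width: 0.0157
gripper_force: 0.0
```

>>> servo_tool(
  series=[
    [[-5, 0, 0, 0], [-5, 0, 0, 0], [-8, 0, 0, 0], [-10, 0, 0, 0], [-12, 0, 0, 0], [-12, 0, 0, 0], [-12, 0, 0, 0], [-12, 0, 0, 0], [-12, 0, 0, 0], [-12, 0, 0, 0]],
  ],
)

```text
t: 16.05
eef_pos: [0.4448, -0.0245, 0.0075]
ee_rot: [-3.142, -0.0, -1.666]
force: [0.4, -0.7, 0.1]
width: 0.0159
gripper_force: 0.3
```

Run:
```python
from h import *
s=telemetry.get_state();print(s['eef_pos'],s['ee_rot'],s['width'],s['force']);print(go(.468,.234,.0055))
im=eyes.grab_frame('side')
for p,a in gold(im,(240,180,395,330)): 
  if a>50: print(p,a,ray('side',p,.008))
```

```text
[ 0.44478689 -0.02445119  0.00748413] [-3.14157067e+00 -1.35098392e-06 -1.66558671e+00] 0.015919029193193834 [ 0.41618625 -0.70142641  0.07918976]
[-259.48802417    1.35316188    1.98375249]
[350.6744186  219.26744186] 86 [ 0.44471572 -0.00387207  0.008     ]
[244.93495935 290.60162602] 123 [0.50207989 0.28438632 0.008     ]
[262.48591549 306.02112676] 142 [0.45311588 0.29470818 0.008     ]
```

C is cradled and tracking; 259 mm to go.

>>> servo_tool(
  series=[
    [[-9, 0, 1, 0], [-12, 0, 0.5, 0], [-12, 0, 0, 0], [-12, 0, 0, 0], [-12, 0, 0, 0], [-12, 0, 0, 0], [-12, 0, 0, 0], [-12, 0, 0, 0], [-12, 0, 0, 0], [-12, 0, 0, 0]],
  ],
)

```text
t: 16.93
eef_pos: [0.456, 0.092, 0.006]
ee_rot: [-3.142, -0.0, -1.666]
force: [-0.1, 0.6, -0.8]
width: 0.0158
gripper_force: 0.2
```

>>> servo_tool(
  series=[
    [[-12, 0, 0, 0], [-12, 0, 0, 0], [-12, 0, 0, 0], [-12, 0, 0, 0], [-12, 0, 0, 0], [-12, 0, 0, 0], [-12, 0, 0, 0], [-12, 0, 0, 0], [-12, 0, 0, 0], [-10, 0, 0, 0]],
  ],
)

```text
t: 17.77
eef_pos: [0.4673, 0.2097, 0.006]
ee_rot: [-3.141, 0.0, -1.666]
force: [1.2, -0.2, -0.7]
width: 0.0156
gripper_force: 0.1
```

Run:
```python
from h import *
s=telemetry.get_state();print(s['eef_pos'],s['ee_rot'],s['width'],s['force']);print(go(.468,.236,.0055))
im=eyes.grab_frame('side')
for p,a in gold(im,(240,180,395,330)): 
  if a>50: print(p,a,ray('side',p,.008))
```

```text
[0.46729656 0.20967732 0.00595993] [-3.14144394e+00  1.44342200e-04 -1.66555552e+00] 0.015640221476958368 [ 1.23157397 -0.24658993 -0.73338122]
[-26.27107522   1.79036595   0.46345507]
[278.7109375 279.5      ] 128 [0.46765053 0.22914585 0.008     ]
[245.07086614 290.72440945] 127 [0.50167986 0.28447568 0.008     ]
[262.53146853 306.02797203] 143 [0.45304023 0.29467668 0.008     ]
```

>>> servo_tool(
  series=[
    [[-9, 0, 0, 0], [-8, 0, 0, 0], [-6, 0, 0, 0], [-3, 0, 0, 0], [0, 0, 0, 0], [8, 0, 0, 0], [14, 0, 0, 0], [0, 0, -15, 0], [0, 0, -30, 0], [0, 0, -35, 0]],
  ],
)

```text
t: 18.65
eef_pos: [0.4657, 0.2091, 0.0851]
ee_rot: [3.138, -0.004, -1.667]
force: [1.3, 0.9, 0.6]
width: 0.0162
gripper_force: 0.0
```

>>> servo_tool(
  series=[
    [[0, 0, -40, 0], [40, 0, -30, 0], [40, 0, -10, 0], [40, 0, 0, 0], [40, 0, 0, 0], [40, 0, 0, 0], [40, 0, 0, 0], [20, 0, 0, 0], [0, 0, 0, 0], [0, 0, 0, 0]],
  ],
)

```text
t: 19.48
eef_pos: [0.4422, -0.042, 0.1608]
ee_rot: [3.141, 0.0, -1.67]
force: [0.0, 0.5, -0.1]
width: 0.0159
gripper_force: 0.0
```

Run:
```python
from h import *
s=telemetry.get_state();print(s['t'],s['eef_pos'])
for c,roi in(('top',(180,180,250,262)),('side',(240,240,320,330))):
  im=eyes.grab_frame(c);x0,y0,x1,y1=(180,140,460,260) if c=='top' else (190,140,430,345)
  cv2.imwrite(f'pics/f_{c}.png',cv2.resize(im[y0:y1,x0:x1,::-1],None,fx=2.8,fy=2.8,interpolation=cv2.INTER_CUBIC))
  for p,a in gold(im,roi): print(c,p,a,ray(c,p,.008))
  for n in ['bur_box','wax_jar','tape','cast']:
    print(c,n,[(np.round(d['position'],3).tolist(),round(d['conf'],2)) for d in recognise(c,n)])
```

```text
19.4833 [ 0.44215044 -0.04204537  0.16079717]
top [213.06060606 208.84848485] 66 [0.50213174 0.28224272 0.008     ]
top [224.       221.265625] 64 [0.47058627 0.25296935 0.008     ]
top [208.4        227.81428571] 70 [0.45319651 0.29265619 0.008     ]
top bur_box [([0.532, -0.007, 0.021], 0.48)]
top wax_jar [([0.423, -0.257, 0.025], 0.83)]
top tape [([0.649, 0.214, 0.022], 0.52)]
top cast [([0.524, -0.267, 0.016], 0.65)]
side [268.84251969 287.68503937] 127 [0.47034215 0.25520186 0.008     ]
side [244.93442623 290.63934426] 122 [0.50202088 0.28445561 0.008     ]
side [262.38405797 305.91304348] 138 [0.45341487 0.29461855 0.008     ]
side bur_box [([0.534, -0.017, 0.025], 0.66)]
side wax_jar [([0.416, -0.237, 0.028], 0.51)]
side tape [([0.645, 0.224, 0.018], 0.66)]
side cast [([0.519, -0.25, 0.017], 0.74), ([0.499, 0.287, 0.017], 0.23)]
```

View pics/f_side.png

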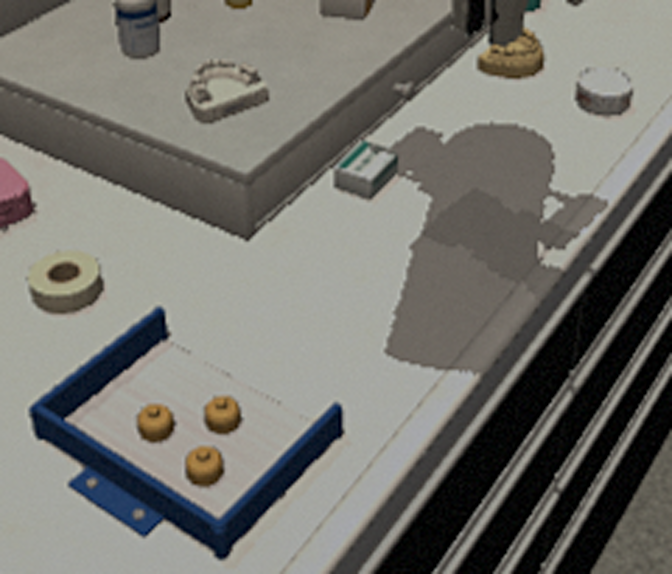

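View pics/f_top.png

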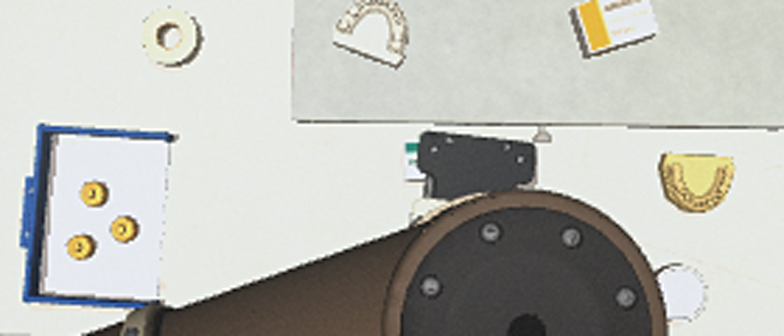

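All three buttons lie wholly on the foil, at crop pixels (93,194), (123,229) and (80,247) in the top view. The box, jar, tape and cast are where they were, and the arm is clear of everything.

```bash
python3 -c "
from station import ticket;print(ticket.job_done())"
```

```text
the job is handed in; nothing more can be done
None
```

I swept all three casting buttons into the blue pan, where they lie wholly inside it, left the box, jar, tape and cast in place, and handed the job in at about 20 s; no verdict was returned.

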